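# Sweep the loose keys into the console drawer

### The job

Three loose keys lie on the slate of the hallway console, above its open drawer. With the fingertips sweep them over the slate's front edge into the drawer, without picking any of them up, and when all three are in, push the drawer fully shut. Leave the other things on the slate where they lie.

Things in the scene. Friction and masses are not known exactly. Their poses are not given: they have to be found in the camera images.
- console: Fixed hallway console, 1000 mm wide (y), 360 mm deep (x), slate top 16 mm thick. Origin: middle of the slate's front (robot-side) edge on its top face, 90 mm above z = 0. x points into the depth, away from the robot, y left along the edge, z up. Nothing within 250 mm of the front edge and 230 mm of its middle is over 16 mm high; things to 140 mm high stand beyond.
- drawer (a joint): Opening of the shallow drawer under the middle of the slate, m: 0 = shut, its front flush with the slate's edge; grows as it slides out to the robot (console's -x), at most 0.16. Starts 0.095 to 0.115 open. About 2 N of friction; stays where it is left; a push on its front shuts it against a firm stop.
- drawer_front (a point): Middle of the top edge of the drawer front's outer (robot-side) face, 19 mm below the slate's top; moves with the drawer, axes as the console's. The front is 456 mm wide (y), 72 mm high, 16 mm thick. A brass latch knob, 32 mm across, 28 mm proud, sits in the middle of the face with its axis 36 mm below this point; it need not be turned.
- drawer_in (a point): Centre of the drawer's inner floor, 80 mm below the slate's top; moves with the drawer, axes as the console's. The inside is 284 mm long (x) and 426 mm wide (y); the sides end 50 mm above the floor.
- key_square: Loose steel key with a square-cornered head 26 x 25 mm, 10 mm thick, of grey moulded plastic; 56 mm long overall, 22 g or so, lying flat. Origin: middle of its length, on its underside. +x points along the blade (31 mm long, 8 mm wide, 3.5 mm thick, its underside 3 mm above the slate), -x to the head; the centre of mass is about 7 mm to -x. z up.
- key_round: Loose steel key with a round head of 26 mm diameter, 10 mm thick, of grey moulded plastic; 56 mm long overall, 22 g or so, lying flat. Origin: middle of its length, on its underside. +x points along the blade (31 mm long, 8 mm wide, 3.5 mm thick, its underside 3 mm above the slate), -x to the head; the centre of mass is about 7 mm to -x. z up.
- key_waisted: Loose steel key with a stepped head 26 mm long, 26 mm wide at the end and 19 mm wide at the blade, 10 mm thick, of grey moulded plastic; 56 mm long overall, 22 g or so, lying flat. Origin: middle of its length, on its underside. +x points along the blade (31 mm long, 8 mm wide, 3.5 mm thick, its underside 3 mm above the slate), -x to the head; the centre of mass is about 7 mm to -x. z up.
- remote: Bystander: chrome garage remote, rounded block 62 (x) x 36 (y) x 14 mm with two black buttons. Origin: centre of its underside.
- carabiner: Bystander: black steel carabiner lying flat, 75 (x) x 44 (y) x 8 mm. Origin: about its middle, on its underside.
- comb: Bystander: horn comb lying flat, 150 (y) x 32 (x) x 5 mm, at the back of the work area. Origin: its middle, on its underside.
- saucer: Bystander: terracotta saucer, 110 mm across, 22 mm high. Origin: centre of its underside.
- glasses_case: Bystander: brown glasses case 155 (x) x 60 (y) x 34 mm. Origin: centre of its underside.
- padlock: Bystander: brass padlock lying flat, body 30 (x) x 36 (y) x 16 mm, shackle 24 mm further to +x. Origin: centre of the body's underside.
Mind the look-alikes: they are no part of the job. What is shaped like the key_square but orange is not meant.

How it is judged:
On the way, in this order (a step that is already met when the one before it is completed fails the run):
1. all three keys lie in the drawer while it is still open (x of key_square in the frame of drawer_in between -0.142 and 0.142 m and y of key_square in the frame of drawer_in between -0.213 and 0.213 m and z of key_square in the frame of drawer_in between -0.01 and 0.045 m and x of key_round in the frame of drawer_in between -0.142 and 0.142 m and y of key_round in the frame of drawer_in between -0.213 and 0.213 m and z of key_round in the frame of drawer_in between -0.01 and 0.045 m and x of key_waisted in the frame of drawer_in between -0.142 and 0.142 m and y of key_waisted in the frame of drawer_in between -0.213 and 0.213 m and z of key_waisted in the frame of drawer_in between -0.01 and 0.045 m and value of joint drawer above 0.05 m), for 0.2 s.
2. the drawer is pushed fully shut with the keys in it (x of key_square in the frame of drawer_in between -0.142 and 0.142 m and y of key_square in the frame of drawer_in between -0.213 and 0.213 m and z of key_square in the frame of drawer_in between -0.01 and 0.045 m and x of key_round in the frame of drawer_in between -0.142 and 0.142 m and y of key_round in the frame of drawer_in between -0.213 and 0.213 m and z of key_round in the frame of drawer_in between -0.01 and 0.045 m and x of key_waisted in the frame of drawer_in between -0.142 and 0.142 m and y of key_waisted in the frame of drawer_in between -0.213 and 0.213 m and z of key_waisted in the frame of drawer_in between -0.01 and 0.045 m and value of joint drawer below 0.005 m), for 0.2 s.
At the end, for the whole second after the job is handed in: All three keys lie at rest on the drawer's floor, the drawer is shut to within 5 mm, and each other thing on the slate is within 15 mm of where it lay (all of step 2 and linear speed of each of key_square, key_round, key_waisted below 0.02 m/s and distance of each of remote, carabiner, comb, saucer, glasses_case, padlock from where it was at the start of the episode below 0.015 m); the robot touches nothing.
It fails at once if a key is lifted more than 20 mm off the slate (z of any of key_square, key_round, key_waisted in the frame of console above 0.02 m).
It fails at once if a key is carried out through the air beyond the slate's edge instead of dropping off it ((x of key_square in the frame of console below -0.05 m and z of key_square in the frame of console above -0.008 m) or (x of key_round in the frame of console below -0.05 m and z of key_round in the frame of console above -0.008 m) or (x of key_waisted in the frame of console below -0.05 m and z of key_waisted in the frame of console above -0.008 m)).
It fails at once if another thing on the slate is shifted more than 15 mm (distance of any of remote, carabiner, comb, saucer, glasses_case, padlock from where it was at the start of the episode above 0.015 m).
It also fails if it takes over 56 s, if anything falls off the work surface, if the arm or the gripper's body presses on something with over 40 N, if the wrist force passes 120 N, or if a joint passes its speed limit or range.

### The arm

A 6-joint arm with a two-finger parallel gripper is mounted at the origin on the work surface. World frame = base frame: x ahead of the robot, y to its left, z up, the work surface at z = 0. Lengths are in m, angles in rad, forces in N, time in s.
With the tool pointing down it reaches from about 0.3 to 0.775 m from the base axis. Payload 14.6 kg.
Tool frame: the origin (TCP) lies at the very end of the fingers, on their centre line; the grasp point (between the pads) lies 19 mm behind it; z points along the fingers, y is the line along which they close (so a half turn about z gives the same grasp; the last joint's range is limited). The gripper opens to 94 mm and grips with 3 to 60 N. Pads are 16 mm wide; open, the fingers measure 119 mm over their backs; the gripper's body (75 mm by 177 mm) begins 78 mm behind the grasp point.
Start: joints at [-0.067, 0.3, 1.521, -0, 1.321, -0.067], TCP at [0.55, -0, 0.205] pointing down, gripper open.
Joint ranges: [-3.03, 3.03], [-0.79, 2.21], [0.23, 2.52], [-1.04, 4.18], [0, 3.07], [-2.55, 2.55]. Speed limits (rad/s): [2.22, 2.22, 2.57, 3.14, 3.14, 3.14].

### API

Orientations are given as [roll, pitch, yaw] about the fixed x, y, z axes, in that order (R = Rz(yaw) Ry(pitch) Rx(roll)).
In Python, from station import * gives the robot as it stands. The module is installed in compiled form; this text tells all that it offers.
- The arm moves only by the tool apply_moves, never from a script. Its argument "commands" is a list of rows, each a list of 7 numbers: the shift along the tool's x, y, z in m, then the turn, a rotation vector about the tool's x, y, z in degrees, then the opening, from 0 (shut) to 1 (fully open). A call has exactly 8 rows; each row is the pose to reach, as a shift and turn from the pose commanded when the call began, along the tool's axes at that moment; what a row does not reach only later rows make up. A row lasts 1/8 s, in which the tool goes at most 62.5 mm and 10.7 degrees, less where a joint would pass 70% of its speed; a pose out of reach is approached as far as the arm can. A call with a gripper value outside its range is refused whole. The fingers move at their own pace and stop on an object; "grip_force" is the grip in N (left out, the last holds). Time passes only in rows, so rows that repeat a pose let the fingers close, or fill a call up. It gives the time, the measured TCP pose, the force, the opening and the grip force at its end, in the units of the state.
- state(): the state, without advancing time (a new reading comes with each control period).
- capture(name): name is "scene" or "side" or "wrist"; returns a dict with "pixels" (384x512x3 uint8, red, green, blue), "camera_matrix" (3x3 intrinsics, pixels), "camera_from_world" (4x4, takes a point from world to camera coordinates). Camera axes: x right, y down, z forward; pixel columns grow to the right and rows downward; lengths in m; the calibration is good to about 2 mm. A picture is of the moment at which its call begins. There is no depth.
- close_job(): hands the job in; it is judged then, once.
The state is a dict: "clock": time; "joint_positions": joint angles; "qvel": joint speeds; "joint_torque": joint torques, N m; "position": TCP position; "orientation": TCP orientation; "contact_force": force on the tool from outside, world axes, zero at the start; "torque": the same for the moment, N m; "width": finger opening in m; "gripper_force": force on a finger pad.
Only numpy, scipy, OpenCV 4.12 (cv2) and the standard library are available. Lean on these libraries where they do the work, as an engineer would, in place of code of your own. Each camera call takes 0.05 s, during which the arm holds its last target. There are 200 camera calls.

## Working session

There is one attempt and no reset: what is moved stays moved. The work goes in short steps, Python scripts to look and compute and a tool call to move; the robot and the scene stay as the last step left them, time stands still between calls to the robot, and variables do not carry over. Pictures are saved under pics/ and viewed, at most 10 in all, crops included, and the job is handed in when it is done.

Besides the shell and the picture viewer there is one more tool, called by a JSON object that holds its "api" and its "payload", one argument or row to a line. apply_moves: Moves the arm, as the interface text tells. Its arguments: {"type":"object","properties":{"commands":{"type":"array","items":{"type":"array","items":{"type":"number"}}},"grip_force":{"type":"number"}},"required":["commands"]}

```bash
mkdir -p pics; cat > h.py <<'E'
from station import *
import numpy as np, cv2
def cap(n,f):
    c=capture(n); cv2.imwrite(f,c["pixels"][:,:,::-1]); np.savez(f[:-4],K=c["camera_matrix"],T=c["camera_from_world"],p=c["pixels"]); return c
def ray(f,uv,z):
    c=np.load(f); K,T=c["K"],c["T"]; R,t=T[:3,:3],T[:3,3]
    d=R.T@np.linalg.inv(K)@np.array([uv[0],uv[1],1.]); o=-R.T@t
    return o+d*(z-o[2])/d[2]
def proj(f,P):
    c=np.load(f); q=c["T"][:3,:3]@np.array(P)+c["T"][:3,3]; q=c["K"]@q; return q[:2]/q[2]
E
python3 - <<'E'
from h import *
s=state(); print(s)
ims=[cap(n,f"pics/{n}0.png") for n in("scene","side","wrist")]
for n in("scene","side","wrist"):
    c=np.load(f"pics/{n}0.npz");print(n,-c["T"][:3,:3].T@c["T"][:3,3])
cv2.imwrite("pics/s0.png",cv2.resize(ims[0]["pixels"][:,:,::-1],(800,600),interpolation=cv2.INTER_CUBIC))
E
```

```text
{'clock': 0.0, 'joint_positions': array([-6.66191236e-02,  3.00476528e-01,  1.52159160e+00,  1.96263418e-06,
        1.32073553e+00, -6.66109193e-02]), 'qvel': array([-1.84229440e-03,  2.01307699e-04,  7.31805150e-05,  2.56940594e-06,
        1.13736067e-03, -8.06627118e-04]), 'joint_torque': array([-1.53750298e-03, -5.31805658e+01, -3.52735734e+01,  7.07558286e-02,
        2.43994006e-02, -4.79655944e-05]), 'position': array([5.49722757e-01, 5.56144945e-06, 2.04878918e-01]), 'orientation': array([-3.14038447e+00, -8.25029961e-05,  1.57078759e+00]), 'contact_force': array([-0.33046483,  0.47742382,  0.72964116]), 'torque': array([-0.03188198, -0.05931674,  0.05224152]), 'gripper_force': 0.0, 'width': 0.09404573194229501}
scene [ 1.02640683 -0.42148821  1.07434203]
side [ 0.06894683 -0.747877    1.02527522]
wrist [0.54960138 0.07227961 0.38413008]
```

View pics/s0.png

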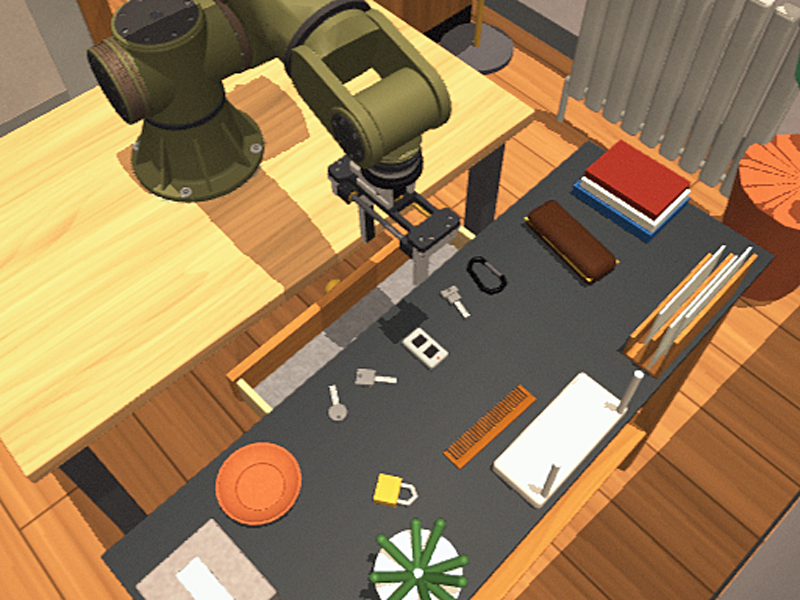

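View pics/wrist0.png

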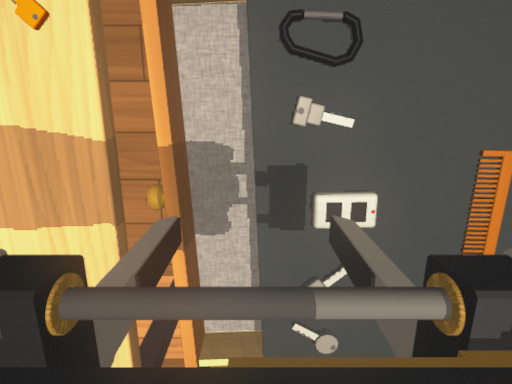

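The wrist and scene views show three grey keys. In the 800-px scene they are the waisted at (455,300), the square at (370,378) and the round at (337,403). The orange look-alike is on the table at wrist (30,10) and isn't meant. I'll confirm in one enlarged crop.

```bash
python3 - <<'E'
from h import *
p=np.load("pics/scene0.npz")["p"][:,:,::-1]
x0,y0,x1,y1=190,150,350,280
cv2.imwrite("pics/c0.png",cv2.resize(p[y0:y1,x0:x1],(800,650))[:600] if 0 else cv2.resize(p[160:280,190:350],(800,600),interpolation=cv2.INTER_CUBIC))
f="pics/wrist0.npz"
for n,uv,z in[("edge top",(247,5),.09),("edge bot",(262,340),.09),("front outer",(141,5),.071),("front outer low",(178,260),.071),("wa",(302,111),.1),("wa tip",(354,123),.095),("ro head",(326,343),.1),("ro tip",(293,327),.095),("remote",(345,210),.104),("orange",(30,12),.01)]: print(n,ray(f,uv,z).round(4))
E
```

```text
edge top [0.5423 0.1627 0.09  ]
edge bot [ 0.5574 -0.1813  0.09  ]
front outer [0.4438 0.1686 0.071 ]
front outer low [ 0.4618 -0.0902  0.071 ]
wa [0.592  0.0736 0.1   ]
wa tip [0.6418 0.0628 0.095 ]
ro head [ 0.6285 -0.1765  0.1   ]
ro tip [ 0.5918 -0.1597  0.095 ]
remote [ 0.6369 -0.0196  0.104 ]
orange [0.2991 0.1805 0.01  ]
```

View pics/c0.png

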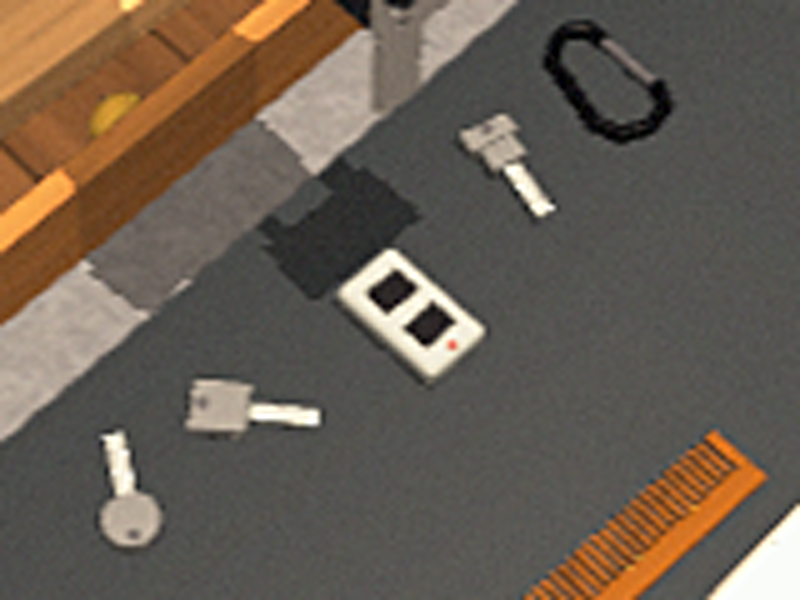

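The crop shows the stepped head at (495,140), the square at (220,405) and the round at (130,518). All three are grey. The remote lies between, and the carabiner is beside the waisted key.

```bash
python3 - <<'E'
from h import *
f="pics/scene0.npz"
for n,uv,z in[("wa head end",(487,130),.1),("wa head far end",(472,138),.1),("wa tip",(546,212),.095),("sq head",(220,405),.1),("sq tip",(320,416),.095),("ro head",(130,518),.1),("ro tip",(114,435),.095),("rem corner near",(338,292),.104),("rem corner",(392,250),.104),("rem right",(485,330),.104),("rem bot",(433,383),.104),("car near",(547,60),.098),("car bot",(620,138),.098),("car right",(670,100),.098),("edge",(0,440),.09),("edge2",(520,0),.09),("comb",(525,600),.095),("comb2",(715,432),.095)]:
    print(n,ray(f,(190+(uv[0]+.5)/5-.5,160+(uv[1]+.5)/5-.5),z).round(4))
for n,uv,z in [("saucer right",(300,480),.112),("saucer top",(262,444),.112),("front L",(229,377),.071),("front outer",(345,291),.071)]:print(n,ray(f,(uv[0]*.64,uv[1]*.64),z).round(4))
E
```

```text
wa head end [0.5909 0.0734 0.1   ]
wa head far end [0.5893 0.0651 0.1   ]
wa tip [0.6397 0.0636 0.095 ]
sq head [ 0.6142 -0.1146  0.1   ]
sq tip [ 0.6461 -0.0844  0.095 ]
ro head [ 0.6285 -0.1785  0.1   ]
ro tip [ 0.5914 -0.1567  0.095 ]
rem corner near [ 0.6093 -0.0393  0.104 ]
rem corner [ 0.6099 -0.0064  0.104 ]
rem right [ 0.6681 -0.0048  0.104 ]
rem bot [ 0.6714 -0.0403  0.104 ]
car near [0.5809 0.1241 0.098 ]
car bot [0.6359 0.1168 0.098 ]
car right [0.6371 0.1499 0.098 ]
edge [ 0.5569 -0.1937  0.09  ]
edge2 [0.5428 0.1448 0.09  ]
comb [ 0.7681 -0.0801  0.095 ]
comb2 [0.7693 0.0364 0.095 ]
saucer right [ 0.6746 -0.2782  0.112 ]
saucer top [ 0.6022 -0.2842  0.112 ]
front L [ 0.4688 -0.2508  0.071 ]
front outer [ 0.4697 -0.0303  0.071 ]
```

{"api": "apply_moves", "payload": {
  "commands": [
    [0.01, 0.01, 0.0, 0, 0, 10.6, 0.35],
    [0.02, 0.02, 0.01, 0, 0, 21.2, 0.35],
    [0.03, 0.03, 0.02, 0, 0, 31.8, 0.35],
    [0.04, 0.04, 0.03, 0, 0, 42.4, 0.35],
    [0.05, 0.05, 0.04, 0, 0, 53, 0.35],
    [0.055, 0.06, 0.05, 0, 0, 63.6, 0.35],
    [0.06, 0.07, 0.06, 0, 0, 74.2, 0.35],
    [0.065, 0.079, 0.06, 0, 0, 84.8, 0.35]
  ],
  "grip_force": 5
}}

```text
clock: 1.15
position: [0.6288, 0.0651, 0.1441]
orientation: [-3.142, 0.002, 0.085]
contact_force: [-0.7, 0.3, 0.7]
width: 0.0328
gripper_force: 0.0
```

{"api": "apply_moves", "payload": {
  "commands": [
    [0, 0, 0, 0, 0, 9, 0.35],
    [0, 0, 0.01, 0, 0, 16, 0.35],
    [0, 0, 0.02, 0, 0, 16, 0.35],
    [0, 0, 0.035, 0, 0, 16, 0.35],
    [0, 0, 0.035, 0, 0, 16, 0.35],
    [0, 0, 0.035, 0, 0, 16, 0.35],
    [0, 0, 0.035, 0, 0, 16, 0.35],
    [0, 0, 0.035, 0, 0, 16, 0.35]
  ]
}}

```text
clock: 2.15
position: [0.6291, 0.065, 0.1108]
orientation: [-3.141, -0.001, -0.188]
contact_force: [-0.6, 0.3, -1.1]
width: 0.0331
gripper_force: 0.0
```

```bash
python3 - <<'E'
from h import *
a=cap("wrist","pics/w1.png")["pixels"];b=cap("scene","pics/s1.png")["pixels"]
s=state();print(s["position"],s["orientation"],s["contact_force"],s["width"])
im=np.hstack([cv2.resize(a,(400,300)),cv2.resize(b[130:250,200:360],(400,300))])
cv2.imwrite("pics/m1.png",im[:,:,::-1])
print(proj("pics/s1.npz",s["position"]),proj("pics/w1.npz",s["position"]))
E
```

```text
[0.62903412 0.06500137 0.1106124 ] [-3.14156432e+00 -2.11794897e-04 -1.88352255e-01] [0.24271839 0.60870625 0.04703682] 0.03314146072372864
[296.32472331 195.15472739] [255.72150882 228.50359793]
```

View pics/m1.png

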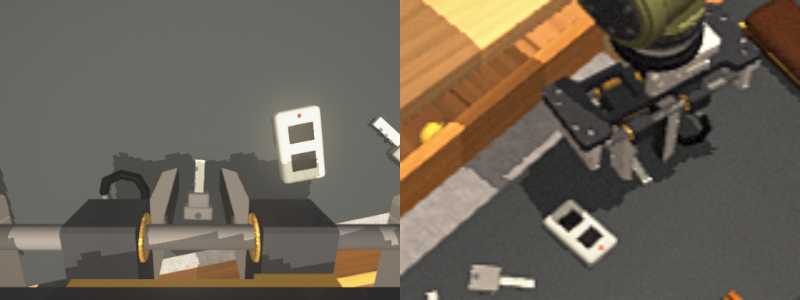

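The left panel shows the blade at (200,177), midway between the fingers, with the head in front at (198,205). I'll descend, narrow the gap round the blade and push on the head's shoulders.

{"api": "apply_moves", "payload": {
  "commands": [
    [0, 0, 0.01, 0, 0, 0, 0.35],
    [0, 0, 0.0175, 0, 0, 0, 0.35],
    [0, 0, 0.0175, 0, 0, 0, 0.15],
    [0, 0, 0.0175, 0, 0, 0, 0.15],
    [0, 0, 0.0175, 0, 0, 0, 0.15],
    [-0.01, 0, 0.0175, 0, 0, 0, 0.15],
    [-0.02, 0, 0.0175, 0, 0, 0, 0.15],
    [-0.03, 0, 0.0175, 0, 0, 0, 0.15]
  ]
}}

```text
clock: 3.25
position: [0.5987, 0.0708, 0.0931]
orientation: [-3.142, -0.0, -0.188]
contact_force: [-0.2, -0.1, 0.7]
width: 0.0142
gripper_force: 0.1
```

{"api": "apply_moves", "payload": {
  "commands": [
    [-0.01, 0, 0, 0, 0, 0, 0.15],
    [-0.02, 0, 0, 0, 0, 0, 0.15],
    [-0.03, 0, 0, 0, 0, 0, 0.15],
    [-0.04, 0, 0, 0, 0, 0, 0.15],
    [-0.05, 0, 0, 0, 0, 0, 0.15],
    [-0.06, 0, 0, 0, 0, 0, 0.15],
    [-0.07, 0, 0, 0, 0, 0, 0.15],
    [-0.07, 0, 0, 0, 0, 0, 0.15]
  ]
}}

```text
clock: 4.25
position: [0.5303, 0.0839, 0.0931]
orientation: [-3.142, 0.0, -0.188]
contact_force: [1.0, 0.3, -0.2]
width: 0.0142
gripper_force: 0.0
```

```bash
python3 - <<'E'
from h import *
a=cap("side","pics/side2.png")["pixels"];b=cap("scene","pics/s2.png")["pixels"]
s=state();print(s["position"],s["orientation"],s["contact_force"],s["width"])
u,v=proj("pics/side2.npz",[.52,0,.06]).astype(int);print(u,v)
u=np.clip(u,90,422);v=np.clip(v,70,314)
im=np.hstack([cv2.resize(a[v-70:v+70,u-90:u+90],(400,311)),cv2.resize(b[140:280,170:350],(400,311))])
cv2.imwrite("pics/m2.png",im[:,:,::-1])
E
```

```text
[0.53092566 0.08373329 0.09309104] [-3.14152753e+00 -3.33932064e-04 -1.88473042e-01] [0.86516985 0.05087754 0.33818242] 0.01406279953758894
252 205
```

View pics/m2.png

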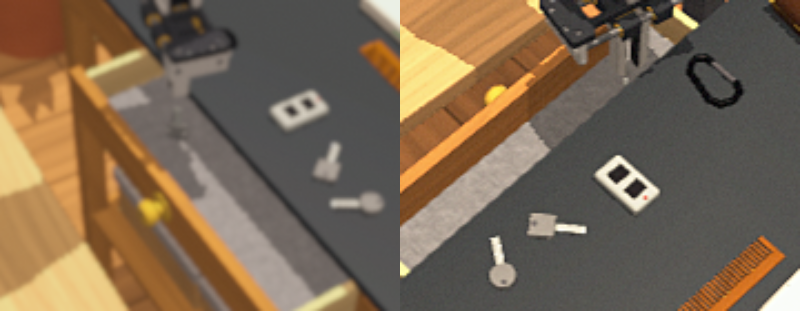

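The waisted key is off the slate, and the right panel shows both others undisturbed. Next I'll go behind the round key, passing above the remote.

{"api": "apply_moves", "payload": {
  "commands": [
    [0, 0, -0.03, 0, 0, 0, 0.2],
    [0.015, 0.02, -0.042, 0, 0, -3, 0.2],
    [0.045, 0.06, -0.042, 0, 0, -6, 0.2],
    [0.075, 0.102, -0.042, 0, 0, -9, 0.2],
    [0.107, 0.146, -0.042, 0, 0, -10.8, 0.2],
    [0.14, 0.19, -0.042, 0, 0, -10.8, 0.2],
    [0.171, 0.233, -0.042, 0, 0, -10.8, 0.2],
    [0.171, 0.233, -0.042, 0, 0, -10.8, 0.2]
  ]
}}

```text
clock: 5.35
position: [0.6554, -0.1806, 0.1337]
orientation: [3.142, 0.001, -0.004]
contact_force: [0.4, 1.4, -0.7]
width: 0.0191
gripper_force: 0.0
```

```bash
python3 - <<'E'
from h import *
a=cap("wrist","pics/w3.png")["pixels"];b=cap("side","pics/side3.png")["pixels"]
s=state();print(s["position"],s["orientation"],s["contact_force"],s["width"])
im=np.hstack([cv2.resize(a,(400,300)),cv2.resize(b[130:265,160:340],(400,300))])
cv2.imwrite("pics/m3.png",im[:,:,::-1])
print(proj("pics/w3.npz",s["position"])*400/512)
E
```

```text
[ 0.65494938 -0.17727879  0.13430271] [-3.14119353e+00  7.75555411e-04 -6.70346554e-04] [0.33162223 0.2725412  0.01920873] 0.018558359880257138
[195.82246566 179.44269251]
```

View pics/m3.png

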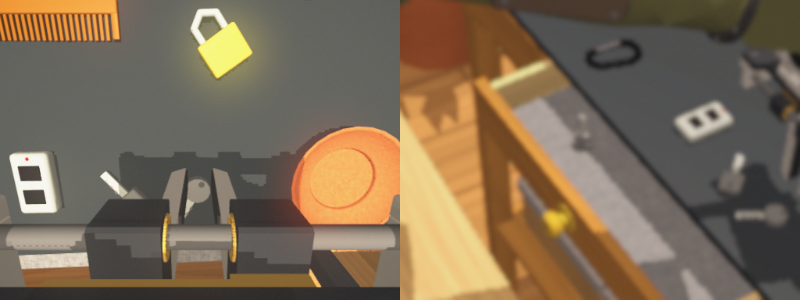

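The left panel shows the round head at (198,190), centred between the fingers. The right panel shows the waisted key lying on the drawer floor at (583,135).

{"api": "apply_moves", "payload": {
  "commands": [
    [0, 0, 0.025, 0, 0, 0, 0.2],
    [0, 0, 0.041, 0, 0, 0, 0.2],
    [0, 0, 0.041, 0, 0, 0, 0.2],
    [-0.01, 0, 0.041, 0, 0, 0, 0.2],
    [-0.02, 0, 0.041, 0, 0, 0, 0.2],
    [-0.03, 0, 0.041, 0, 0, 0, 0.2],
    [-0.04, 0, 0.041, 0, 0, 0, 0.2],
    [-0.05, 0, 0.041, 0, 0, 0, 0.2]
  ]
}}

```text
clock: 6.45
position: [0.6044, -0.1773, 0.0942]
orientation: [3.141, -0.0, -0.0]
contact_force: [0.4, 0.3, -0.2]
width: 0.0191
gripper_force: 0.2
```

{"api": "apply_moves", "payload": {
  "commands": [
    [-0.01, 0, 0, 0, 0, 0, 0.2],
    [-0.02, 0, 0, 0, 0, 0, 0.2],
    [-0.03, 0, 0, 0, 0, 0, 0.2],
    [-0.04, 0, 0, 0, 0, 0, 0.2],
    [-0.05, 0, 0, 0, 0, 0, 0.2],
    [-0.06, 0, 0, 0, 0, 0, 0.2],
    [-0.065, 0, 0, 0, 0, 0, 0.2],
    [-0.065, 0, 0, 0, 0, 0, 0.2]
  ]
}}

```text
clock: 7.45
position: [0.5399, -0.1772, 0.0941]
orientation: [3.142, -0.0, -0.0]
contact_force: [0.7, -0.3, -0.0]
width: 0.0189
gripper_force: 0.0
```

```bash
python3 - <<'E'
from h import *
a=cap("side","pics/side4.png")["pixels"];b=cap("scene","pics/s4.png")["pixels"]
s=state();print(s["position"],s["orientation"],s["contact_force"],s["width"])
im=np.hstack([cv2.resize(a[150:285,160:340],(400,300)),cv2.resize(b[150:285,170:350],(400,300))])
cv2.imwrite("pics/m4.png",im[:,:,::-1])
E
```

```text
[ 0.54027488 -0.17721139  0.09403526] [ 3.14152673e+00 -2.66968570e-04 -2.03069637e-05] [-0.2501938   1.0148788   0.53504907] 0.018819692962472694
```

View pics/m4.png

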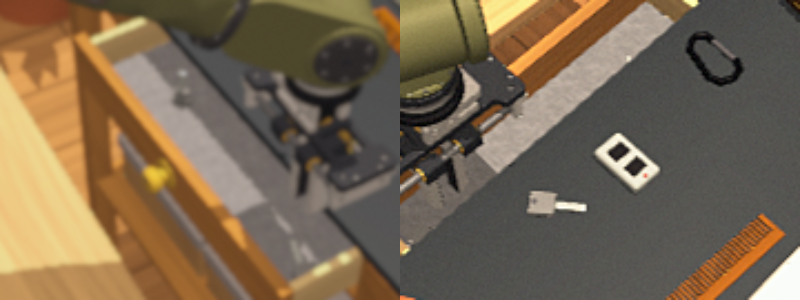

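The left panel shows the round key on the drawer floor near (300,245). The square key hasn't moved, at (545,203) on the right. I'll go behind it.

{"api": "apply_moves", "payload": {
  "commands": [
    [0, 0, -0.03, 0, 0, 0, 0.2],
    [0.01, -0.005, -0.04, 0, 0, 0, 0.2],
    [0.05, -0.025, -0.04, 0, 0, 0, 0.2],
    [0.09, -0.05, -0.04, 0, 0, 0, 0.2],
    [0.127, -0.072, -0.04, 0, 0, 0, 0.2],
    [0.127, -0.072, -0.04, 0, 0, 0, 0.2],
    [0.127, -0.072, -0.02, 0, 0, 0, 0.2],
    [0.127, -0.072, 0.001, 0, 0, 0, 0.2]
  ]
}}

```text
clock: 8.55
position: [0.6663, -0.1057, 0.0911]
orientation: [-3.141, 0.001, -0.001]
contact_force: [-0.2, 0.6, -0.1]
width: 0.019
gripper_force: 0.0
```

{"api": "apply_moves", "payload": {
  "commands": [
    [0, 0, 0, 0, 0, 0, 0.2],
    [-0.008, 0, 0, 0, 0, 0, 0.2],
    [-0.016, 0, 0, 0, 0, 0, 0.2],
    [-0.024, 0, 0, 0, 0, 0, 0.2],
    [-0.032, 0, 0, 0, 0, 0, 0.2],
    [-0.04, 0, 0, 0, 0, 0, 0.2],
    [-0.048, 0, 0, 0, 0, 0, 0.2],
    [-0.056, 0, 0, 0, 0, 0, 0.2]
  ]
}}

```text
clock: 9.55
position: [0.6106, -0.1052, 0.093]
orientation: [3.142, -0.0, 0.0]
contact_force: [-0.4, 0.0, 0.3]
width: 0.019
gripper_force: 0.1
```

```bash
python3 - <<'E'
from h import *
a=cap("wrist","pics/w5.png")["pixels"];b=cap("side","pics/side5.png")["pixels"]
s=state();print(s["position"],s["orientation"],s["contact_force"],s["width"])
im=np.hstack([cv2.resize(a,(400,300)),cv2.resize(b[150:285,180:360],(400,300))])
cv2.imwrite("pics/m5.png",im[:,:,::-1])
E
```

```text
[ 0.61044955 -0.10520894  0.09303439] [-3.14156318e+00  1.92429068e-04 -1.33304919e-04] [ 0.24182647  0.06804263 -0.24897156] 0.0188700849429806
```

View pics/m5.png

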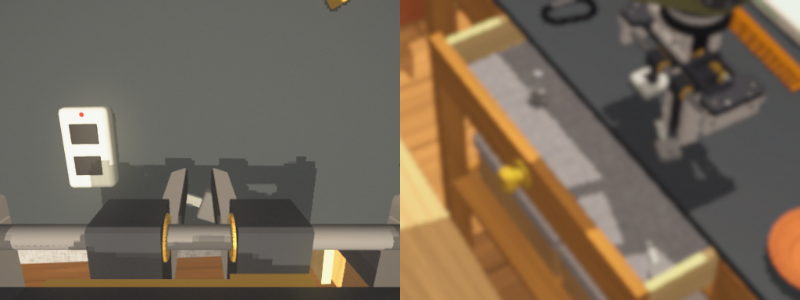

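The left panel shows the square key ahead of the fingers, with its blade at (195,200). The right panel shows the other two keys in the drawer at (540,92) and (652,258). I'll continue the push.

{"api": "apply_moves", "payload": {
  "commands": [
    [-0.008, 0, 0, 0, 0, 0, 0.2],
    [-0.016, 0, 0, 0, 0, 0, 0.2],
    [-0.025, 0, 0, 0, 0, 0, 0.2],
    [-0.035, 0, 0, 0, 0, 0, 0.2],
    [-0.045, 0, 0, 0, 0, 0, 0.2],
    [-0.055, 0, 0, 0, 0, 0, 0.2],
    [-0.065, 0, 0, 0, 0, 0, 0.2],
    [-0.073, 0, 0, 0, 0, 0, 0.2]
  ]
}}

```text
clock: 10.65
position: [0.5375, -0.1052, 0.093]
orientation: [3.142, -0.0, 0.0]
contact_force: [-0.5, -0.5, -0.2]
width: 0.0189
gripper_force: 0.0
```

{"api": "apply_moves", "payload": {
  "commands": [
    [0, 0, 0, 0, 0, 0, 0.2],
    [0, 0, -0.03, 0, 0, 0, 0.1],
    [0, 0, -0.07, 0, 0, 0, 0],
    [-0.04, -0.02, -0.11, 0, 0, 0, 0],
    [-0.09, -0.04, -0.11, 0, 0, 0, 0],
    [-0.14, -0.06, -0.11, 0, 0, 0, 0],
    [-0.18, -0.08, -0.11, 0, 0, 0, 0],
    [-0.18, -0.08, -0.11, 0, 0, 0, 0]
  ]
}}

```text
clock: 11.65
position: [0.3569, -0.0244, 0.2035]
orientation: [3.141, -0.002, 0.001]
contact_force: [0.1, -0.2, 0.8]
width: 0.0004
gripper_force: 0.0
```

```bash
python3 - <<'E'
from h import *
a=cap("wrist","pics/w6.png")["pixels"];b=cap("side","pics/side6.png")["pixels"];c=cap("scene","pics/s6.png")["pixels"]
s=state();print(s["position"],s["orientation"],s["contact_force"],s["width"],s["joint_positions"])
im=np.vstack([np.hstack([cv2.resize(a,(400,300)),cv2.resize(b[150:285,180:360],(400,300),interpolation=cv2.INTER_CUBIC)]),np.hstack([cv2.resize(c[150:285,130:310],(400,300)),cv2.resize(b,(400,300))])])
cv2.imwrite("pics/m6.png",im[:,:,::-1])
E
```

```text
[ 0.35884495 -0.02541607  0.20322387] [ 3.14142778e+00 -6.98844197e-04  1.12936971e-05] [-0.0596023  -0.53126998 -0.05862687] 0.00020575853875500356 [-1.72592665e-01 -1.40367982e-01  2.00167552e+00 -4.42619361e-05
  1.27956834e+00  1.39820512e+00]
```

View pics/m6.png

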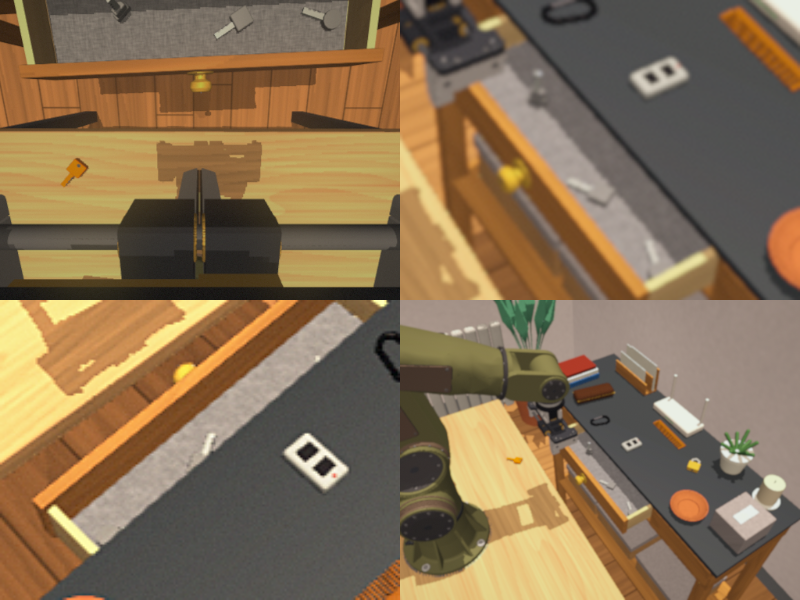

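The top-left panel shows all three keys on the drawer floor, at (118,8), (235,22) and (322,15), and the knob at (201,83). The orange look-alike and the bystanders are in place. Next I'll lower the closed fingers in front of the drawer face, to the right of the knob.

{"api": "apply_moves", "payload": {
  "commands": [
    [0.01, 0.01, 0.02, 0, 0, -1, 0],
    [0.02, 0.02, 0.05, 0, 0, -2.5, 0],
    [0.035, 0.035, 0.08, 0, 0, -2.5, 0],
    [0.05, 0.045, 0.11, 0, 0, -2.5, 0],
    [0.055, 0.045, 0.14, 0, 0, -2.5, 0],
    [0.055, 0.045, 0.163, 0, 0, -2.5, 0],
    [0.055, 0.045, 0.163, 0, 0, -2.5, 0],
    [0.055, 0.045, 0.163, 0, 0, -2.5, 0]
  ]
}}

```text
clock: 12.8
position: [0.4137, -0.0705, 0.0405]
orientation: [3.141, -0.0, 0.043]
contact_force: [-0.5, 1.0, 0.0]
width: 0.0004
gripper_force: 0.0
```

{"api": "apply_moves", "payload": {
  "commands": [
    [0.01, 0, 0, 0, 0, 0, 0],
    [0.02, 0, 0, 0, 0, 0, 0],
    [0.03, 0, 0, 0, 0, 0, 0],
    [0.036, 0, 0, 0, 0, 0, 0],
    [0.042, 0, 0, 0, 0, 0, 0],
    [0.05, 0, 0, 0, 0, 0, 0],
    [0.058, 0, 0, 0, 0, 0, 0],
    [0.066, 0, 0, 0, 0, 0, 0]
  ]
}}

```text
clock: 13.8
position: [0.4795, -0.0672, 0.0399]
orientation: [-3.141, 0.0, 0.044]
contact_force: [-2.4, 1.9, 0.4]
width: 0.0005
gripper_force: 1.4
```

{"api": "apply_moves", "payload": {
  "commands": [
    [0.008, 0, 0, 0, 0, 0, 0],
    [0.016, 0, 0, 0, 0, 0, 0],
    [0.024, 0, 0, 0, 0, 0, 0],
    [0.032, 0, 0, 0, 0, 0, 0],
    [0.04, 0, 0, 0, 0, 0, 0],
    [0.046, 0, 0, 0, 0, 0, 0],
    [0.052, 0, 0, 0, 0, 0, 0],
    [0.056, 0, 0, 0, 0, 0, 0]
  ]
}}

```text
clock: 14.8
position: [0.5353, -0.0649, 0.04]
orientation: [3.141, -0.0, 0.044]
contact_force: [-2.9, 0.4, 0.6]
width: 0.0004
gripper_force: 1.2
```

Contact force is about 2.5 N, which matches the drawer's friction. Now I'll creep up to the stop.

{"api": "apply_moves", "payload": {
  "commands": [
    [0.002, 0, 0, 0, 0, 0, 0],
    [0.003, 0, 0, 0, 0, 0, 0],
    [0.004, 0, 0, 0, 0, 0, 0],
    [0.005, 0, 0, 0, 0, 0, 0],
    [0.006, 0, 0, 0, 0, 0, 0],
    [0.007, 0, 0, 0, 0, 0, 0],
    [0.007, 0, 0, 0, 0, 0, 0],
    [0.007, 0, 0, 0, 0, 0, 0]
  ]
}}

```text
clock: 15.8
position: [0.5421, -0.0645, 0.04]
orientation: [3.142, -0.001, 0.044]
contact_force: [0.4, -0.5, -0.4]
width: 0.0005
gripper_force: 0.0
```

{"api": "apply_moves", "payload": {
  "commands": [
    [0.001, 0, 0, 0, 0, 0, 0],
    [0.001, 0, 0, 0, 0, 0, 0],
    [0.002, 0, 0, 0, 0, 0, 0],
    [0.002, 0, 0, 0, 0, 0, 0],
    [0.002, 0, 0, 0, 0, 0, 0],
    [0.003, 0, 0, 0, 0, 0, 0],
    [0.003, 0, 0, 0, 0, 0, 0],
    [0.003, 0, 0, 0, 0, 0, 0]
  ]
}}

```text
clock: 16.8
position: [0.5429, -0.0645, 0.04]
orientation: [-3.141, 0.005, 0.044]
contact_force: [-21.0, -1.4, 15.0]
width: 0.0009
gripper_force: 10.6
```

It hit a firm stop at x = 0.543, which puts the finger face flush with the slate edge. I'll back off and check.

{"api": "apply_moves", "payload": {
  "commands": [
    [-0.003, 0, 0, 0, 0, 0, 0],
    [-0.02, 0, 0, 0, 0, 0, 0],
    [-0.05, 0, 0, 0, 0, 0, 0],
    [-0.09, 0, -0.02, 0, 0, 0, 0],
    [-0.13, 0, -0.06, 0, 0, 0, 0],
    [-0.16, 0, -0.1, 0, 0, 0, 0],
    [-0.17, 0, -0.14, 0, 0, 0, 0],
    [-0.17, 0, -0.14, 0, 0, 0, 0]
  ]
}}

```text
clock: 17.8
position: [0.3761, -0.0722, 0.1825]
orientation: [3.14, -0.006, 0.043]
contact_force: [0.8, 0.4, -0.5]
width: 0.0005
gripper_force: 0.0
```

```bash
python3 - <<'E'
from h import *
a=cap("wrist","pics/w7.png")["pixels"];b=cap("side","pics/side7.png")["pixels"];c=cap("scene","pics/s7.png")["pixels"]
s=state();print(s["position"],s["contact_force"])
im=np.vstack([np.hstack([cv2.resize(a[:200,120:387],(400,300)),cv2.resize(b[140:290,160:360],(400,300))]),np.hstack([cv2.resize(c[130:280,130:330],(400,300)),cv2.resize(c,(400,300))])])
cv2.imwrite("pics/m7.png",im[:,:,::-1])
E
```

```text
[ 0.37505712 -0.07172854  0.17912921] [-0.18014525 -0.08108987 -0.83662581]
```

View pics/m7.png

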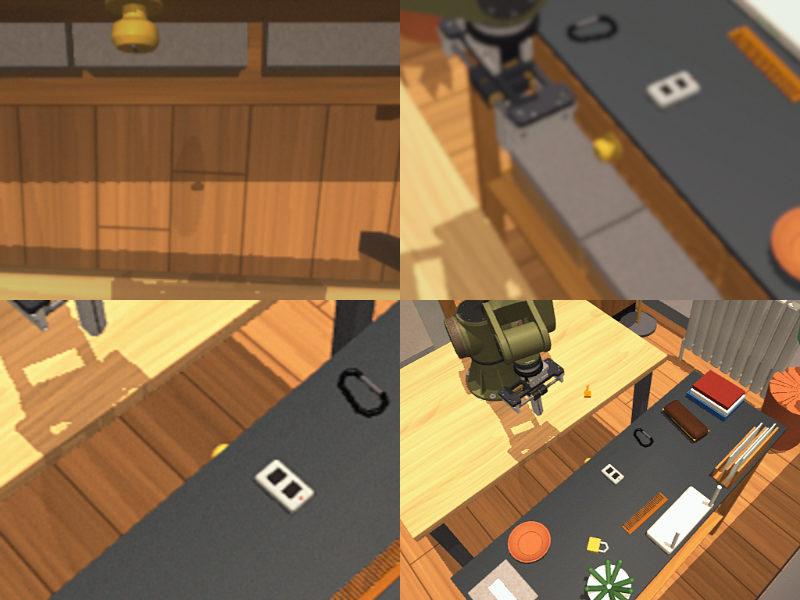

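The drawer front is hidden under the slate edge, and only the knob shows at (218,450). The slate has no keys on it and the bystanders haven't moved, so I'm handing in.

```bash
python3 -c "
from station import *
print(close_job())"
```

```text
the job is handed in; nothing more can be done
None
```

I swept all three grey keys into the open drawer and pushed it shut to its stop, with the other things on the slate left where they lay; the job is handed in, but no verdict was returned.

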